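# Lever a bench power supply up onto its prop leg

### The job

The heavy power supply stands with its spring prop leg still folded back: slide the tip of the pry bar over the steel block and in under the middle of the supply's front and, keeping it light on the block, push gently until you feel it against the hidden stop. Then lever the front up over the block until the leg springs fully forward and locks, and ease it down to stand on the leg. Finally draw the bar out and lay it flat on the bench in front of the supply; do not touch the supply with the gripper, shove it along, force it or let it drop, and leave everything else where it is.

Things in the scene. Friction and masses are not known exactly. Their poses are not given: they have to be found in the camera images.
- supply: bench power supply, loose, 3.5 to 5.5 kg, cream case 260 deep (its x) x 200 wide x 115 mm tall on four 22 mm tall rubber feet, so its flat underside is 22 mm above the bench. Origin: on the bench under the case centre, z up, +x from front to rear; front panel with knobs at x = -130 mm. The front edge takes about 15 to 30 N to rise; a push of about 20 to 45 N slides it on the bench
- front_edge (a point): middle of the lower front edge of the supply's case, 22 mm above the bench at the start: the mouth of the gap for the bar; axes as the supply's. Behind it, under the case, a 100 mm wide steel stop rib hangs across the gap down to 3 mm above the bench; it is 14 to 28 mm behind the front edge, set differently each time and not measured: the bar's tip must find it by feel
- rear_foot (a point): point on the bench between the supply's two rear feet, 110 mm behind its centre, about which it tips
- leg_pivot (a point): pivot axis (along the supply's y) of the prop leg, in the supply's middle plane, 30 mm behind the front and 40 mm above the bench. The leg is one steel prong 10 mm thick outside each side wall, 50 mm from pivot to the centre of its round foot (radius 5 mm)
- leg (a joint): spring prop leg (rad): 0 = folded back, feet on the bench pointing rearward; a weak spring swings it forward as the front rises; 0.81 = square to the underside; 1.03 = stop, past upright, locked. It passes upright only once the front edge is about 17 mm above its start height; lowered earlier it jams or folds back. On the locked leg the edge stays about 14 mm raised
- bar: pry bar 320 mm long lying on the bench, 0.5 kg. Its x runs along it towards the tip; origin in the middle of its length on its flat underside, z up. Steel blade 22 mm wide and 8 mm thick, thinned from above to 5 mm over the last 50 mm before the tip; black rubber handle 28 mm wide (y), 16 mm tall, from x = -160 to -40 mm. It balances near x = -57 mm
- bar_tip (a point): middle of the bar's tip, on the underside, x = +160 mm
- bar_grip (a point): in the bar's handle, at x = -75 mm, 8 mm above the underside
- block: fulcrum block, dark steel, 0.7 kg, loose, in front of the supply: base plate 84 mm (its x, towards the supply) x 70 mm (y) x 10 mm with a ridge 24 mm wide along its middle (along y), its top half-round (radius 12 mm), total height 32 mm. Its centre starts 57 to 70 mm before the supply's front. Origin in the middle of its underside
- block_top (a point): middle of the top of the block's ridge, 32 mm above its underside
- spool: bystander, not to be disturbed: aluminium solder spool, 54 mm diameter, 40 mm tall; origin at its underside
- multimeter: bystander, not to be disturbed: yellow hand multimeter, 160 x 80 x 35 mm, lying flat, with a dial; origin at its underside
- screwdriver: bystander, not to be disturbed: screwdriver lying on the bench, long axis x; origin at its underside
- parts_bin: bystander, not to be disturbed: open red parts bin, 110 x 100 x 50 mm; origin at its underside
- tip_tin: bystander, not to be disturbed: small brass tin, 60 mm diameter, 40 mm tall; origin at its underside
- flux_bottle: bystander, not to be disturbed: small blue bottle, 36 mm diameter, 75 mm tall; origin at its underside
Mind the look-alikes: they are no part of the job. Of the things that look like the block, take the one that is farthest to the robot's right at the start.

How it is judged:
By the outcome, as a careful person would: the job done as asked, in the order asked, and still so for the second after the job is handed in, with the robot touching nothing.
It also fails if it takes over 51 s, if anything falls off the work surface, if the arm or the gripper's body presses on something with over 40 N, if the wrist force passes 120 N, or if a joint passes its speed limit or range.

### The arm

A 6-joint arm with a two-finger parallel gripper is mounted at the origin on the work surface. World frame = base frame: x ahead of the robot, y to its left, z up, the work surface at z = 0. Lengths are in m, angles in rad, forces in N, time in s.
With the tool pointing down it reaches from about 0.3 to 0.775 m from the base axis. Payload 14.6 kg.
Tool frame: the origin (TCP) lies on the centre line of the jaws, within the pads' length; the fingertips stand 25 mm ahead of it and the grasp point (between the pads) lies 6 mm ahead of it; z points along the fingers, y is the line along which they close (so a half turn about z gives the same grasp; the last joint's range is limited). The gripper opens to 94 mm and grips with 3 to 60 N. Pads are 16 mm wide; open, the fingers measure 119 mm over their backs; the gripper's body (75 mm by 177 mm) begins 78 mm behind the grasp point.
Start: joints at [-1.409, 0.3, 1.521, -0, 1.321, -0.067], TCP at [0.125, -0.536, 0.23] pointing down, gripper open.
Joint ranges: [-3.03, 3.03], [-0.79, 2.21], [0.23, 2.52], [-1.04, 4.18], [0, 3.07], [-2.55, 2.55]. Speed limits (rad/s): [2.22, 2.22, 2.57, 3.14, 3.14, 3.14].

### API

Orientations are given as a rotation vector (axis times angle).
In Python, from plant import sensors, eyes, workorder, outline_of, tip_of gives the robot as it stands.
- The arm moves only by the tool apply_moves, never from a script. Its argument "steps" is a list of rows, each a list of 7 numbers: the shift along the tool's x, y, z in m, then the turn, a rotation vector about the tool's x, y, z in degrees, then the finger opening in m, from 0 to 0.094. A call has 1 to 8 rows; each row is the pose to reach, as a shift and turn from the pose commanded when the call began, along the tool's axes at that moment; what a row does not reach only later rows make up. A row lasts 1/10 s, in which the tool goes at most 50 mm and 8.59 degrees, less where a joint would pass 70% of its speed; a pose out of reach is approached as far as the arm can. A call with a gripper value outside its range is refused whole. The fingers move at their own pace and stop on an object; "force" is the grip in N (left out, the last holds). Time passes only in rows, so rows that repeat a pose let the fingers close. It gives the time, the measured TCP pose, the force, the opening and the grip force at its end, in the units of the state.
- sensors.read_state(): the state, without advancing time (a new reading comes with each control period).
- eyes.grab_frame(name): name is "scene" or "top" or "wrist"; returns a dict with "image" (420x560x3 uint8, red, green, blue), "K" (3x3 intrinsics, pixels), "R" (3x3) and "t" (3): a world point X has camera coordinates R X + t. Camera axes: x right, y down, z forward; pixel columns grow to the right and rows downward; lengths in m; the calibration is good to about 2 mm. A picture is of the moment at which its call begins. There is no depth.
- workorder.close_job(): hands the job in; it is judged then, once.
Trained networks look in the newest picture that a camera, given by its name, has taken for a name from the list of things; names that differ only in an ending like _2 or _b are one class to them, and where a whole thing is asked for, a point or a joint stands for the part that bears it (a point fixed in the world has none). Each returns a list of dicts, best first, with "score" (0 to 1); they miss things now and then, are a little off and sometimes report something else, mostly with a low value. They report only what shows in the picture. A call takes as long as a camera call. They do not tell look-alikes from the thing itself.
- outline_of(camera, name): "mask" (420x560 bool, what is visible of it) and "extent" ([left, top, width, height] in pixels, round what is visible of it).
- tip_of(camera, name): "pixel" ([column, row] in pixels: a listed point, or the origin of a listed thing).
The state is a dict: "t": time; "joint_pos": joint angles; "joint_vel": joint speeds; "tau": joint torques, N m; "eef_pos": TCP position; "orientation": TCP orientation; "wrist_force": force on the tool from outside, world axes, zero at the start; "ft_torque": the same for the moment, N m; "width": opening from 0.0 (shut) to 1.0 (fully open); "grip_force": force on a finger pad.
Only numpy, scipy, OpenCV 4.12 (cv2) and the standard library are available. Lean on these libraries where they do the work, as an engineer would, in place of code of your own. Each camera call takes 0.05 s, during which the arm holds its last target. There are 200 camera calls.

## Working session

There is one attempt and no reset: what is moved stays moved. The work goes in short steps, Python scripts to look and compute and a tool call to move; the robot and the scene stay as the last step left them, time stands still between calls to the robot, and variables do not carry over. Pictures are saved under pics/ and viewed, at most 10 in all, crops included, and the job is handed in when it is done.

Besides the shell and the picture viewer there is one more tool, called after "Request:" as name([rows], argument=value, ...), one row to a line, values as JSON. apply_moves: Moves the arm, as the interface text tells. Its arguments: {"type":"object","properties":{"steps":{"type":"array"},"force":{"type":"number"}},"required":["steps"]}

```bash
ls; mkdir -p pics; cat > h.py <<'E'
import numpy as np, cv2
from scipy.spatial.transform import Rotation as Rn
from plant import sensors, eyes, workorder, outline_of, tip_of
def ray(f,p,z):
    d=f["R"].T@np.linalg.solve(f["K"],[p[0],p[1],1.]); c=-f["R"].T@f["t"]
    return c+d*(z-c[2])/d[2]
def proj(f,X):
    q=f["K"]@(f["R"]@np.array(X)+f["t"]); return q[:2]/q[2]
def save(f,n,box=None,s=1):
    im=f["image"][:,:,::-1]
    if box: im=im[box[1]:box[3],box[0]:box[2]]
    cv2.imwrite("pics/"+n,cv2.resize(im,None,fx=s,fy=s,interpolation=cv2.INTER_CUBIC))
E
python3 - <<'E'
from h import *
Z={"supply":0,"front_edge":.022,"bar":0,"bar_tip":0,"bar_grip":.008,"block":0,"block_top":.032,"rear_foot":0,"spool":0,"multimeter":0,"screwdriver":0,"parts_bin":0,"tip_tin":0,"flux_bottle":0}
ims=[]
for c in("top","scene"):
    f=eyes.grab_frame(c); ims.append(f)
    print(c,(-f["R"].T@f["t"]).round(3))
    for n in Z:
        for d in tip_of(c,n):
            if d["score"]>.2: print(n,round(d["score"],2),np.round(d["pixel"]),ray(f,d["pixel"],Z[n]).round(3))
save(ims[0],"top.png");save(ims[1],"scene.png")
E
```

```text
pics
top [0.416 0.111 1.403]
supply 0.8 [204. 216.] [0.558 0.363 0.   ]
front_edge 0.82 [242. 213.] [0.571 0.24  0.022]
bar 0.79 [400. 253.] [ 0.458 -0.261  0.   ]
bar 0.49 [352. 241.] [ 0.493 -0.108  0.   ]
bar_tip 0.96 [352. 242.] [ 0.491 -0.108  0.   ]
bar_grip 0.69 [424. 263.] [ 0.43  -0.335  0.008]
block 0.84 [225. 286.] [0.341 0.287 0.   ]
block 0.58 [261. 215.] [0.566 0.18  0.   ]
block_top 0.93 [110. 243.] [0.464 0.642 0.032]
block_top 0.9 [223. 291.] [0.328 0.289 0.032]
block_top 0.89 [260. 212.] [0.572 0.183 0.032]
rear_foot 0.45 [400. 252.] [ 0.462 -0.262  0.   ]
rear_foot 0.28 [264. 215.] [0.568 0.173 0.   ]
spool 0.57 [284. 158.] [0.756 0.112 0.   ]
multimeter 0.67 [438. 189.] [ 0.667 -0.385  0.   ]
screwdriver 0.8 [392. 176.] [ 0.705 -0.237  0.   ]
parts_bin 0.87 [328. 161.] [ 0.748 -0.03   0.   ]
tip_tin 0.62 [301. 272.] [0.391 0.049 0.   ]
flux_bottle 0.41 [249. 155.] [0.763 0.226 0.   ]
flux_bottle 0.36 [437. 192.] [ 0.658 -0.379  0.   ]
scene [ 1.182 -0.044  1.184]
supply 0.56 [362. 203.] [0.555 0.357 0.   ]
front_edge 0.64 [326. 209.] [0.568 0.241 0.022]
bar 0.63 [156. 209.] [ 0.451 -0.252  0.   ]
bar_tip 0.96 [206. 209.] [ 0.482 -0.106  0.   ]
bar_grip 0.69 [126. 207.] [ 0.432 -0.337  0.008]
block 0.97 [304. 213.] [0.556 0.178 0.   ]
block 0.83 [438. 161.] [0.457 0.644 0.   ]
block 0.77 [320. 151.] [0.342 0.281 0.   ]
block_top 0.88 [307. 212.] [0.569 0.183 0.032]
block_top 0.83 [319. 140.] [0.322 0.281 0.032]
block_top 0.71 [441. 158.] [0.465 0.638 0.032]
spool 0.66 [305. 276.] [0.749 0.134 0.   ]
multimeter 0.95 [112. 277.] [ 0.643 -0.386  0.   ]
multimeter 0.35 [247. 286.] [ 0.745 -0.027  0.   ]
parts_bin 0.75 [247. 288.] [ 0.751 -0.028  0.   ]
tip_tin 0.74 [254. 175.] [0.391 0.058 0.   ]
flux_bottle 0.5 [338. 276.] [0.766 0.224 0.   ]
```

View pics/top.png

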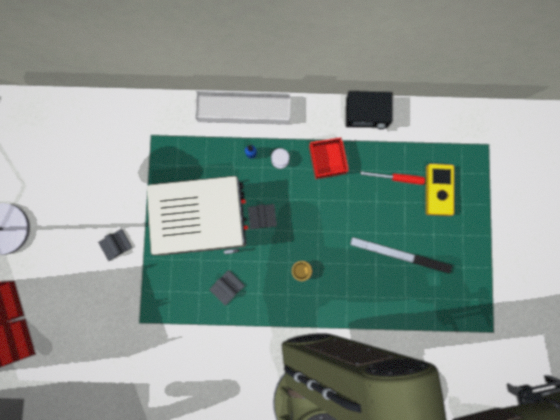

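View pics/scene.png

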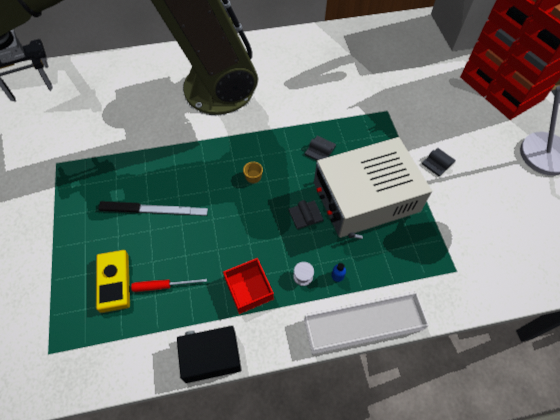

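Candidates for the block in the top view are (261,215), (228,287) and (115,243). The one farthest to the robot's right, with the lowest y, is (261,215), directly in front of the supply. Next I'll refine the poses by fitting silhouettes and check this choice in a crop.

```bash
cat >> h.py <<'E'
from scipy.optimize import minimize
def hullmask(f,P):
    q=np.array([proj(f,p) for p in P]); m=np.zeros((420*4,560*4),np.uint8)
    cv2.fillConvexPoly(m,cv2.convexHull(np.round(q*4+1.5).astype(np.int32)),1)
    return cv2.resize(m.astype(np.float32),(560,420),interpolation=cv2.INTER_AREA)
def box(x0,x1,w,z0,z1): return np.array([[x,y,z] for x in(x0,x1) for y in(-w/2,w/2) for z in(z0,z1)])
def fit(fm,B,x0):
    def c(p):
        R=Rn.from_euler("z",p[2]*10).as_matrix(); Q=B@R.T+[p[0],p[1],0]
        return sum(1-np.minimum(a,m).sum()/np.maximum(a,m).sum() for f,m in fm for a in[hullmask(f,Q)])
    x0=np.array([x0[0],x0[1],x0[2]/10]); S=np.vstack([x0]+[x0+d for d in np.eye(3)*.015])
    r=minimize(c,x0,method="Nelder-Mead",options=dict(initial_simplex=S,xatol=1e-5,fatol=1e-5))
    return r.x*[1,1,10],r.fun
E
python3 - <<'E'
from h import *
F={c:eyes.grab_frame(c) for c in("top","scene")}
M={}
for n in("supply","bar","block"):
    for c in F:
        M[n,c]=outline_of(c,n); print(n,c,[(round(d["score"],2),d["extent"]) for d in M[n,c]][:4])
def near(n,c,px):
    return min((d for d in M[n,c] if d["score"]>.2),key=lambda d:np.hypot(d["extent"][0]+d["extent"][2]/2-px[0],d["extent"][1]+d["extent"][3]/2-px[1]))["mask"].astype(float)
G={"supply":((.557,.36,1.67),box(-.13,.13,.2,.022,.137),(200,215),(370,190)),
"bar":((.458,-.225,1.33),box(-.16,.16,.025,0,.012),(400,253),(156,209)),
"block":((.568,.181,1.6),np.vstack([box(-.042,.042,.07,0,.01),box(-.007,.007,.07,.01,.032)]),(261,215),(305,213))}
for n,(x0,B,a,b) in G.items():
    fm=[(F["top"],near(n,"top",a)),(F["scene"],near(n,"scene",b))]
    for s in([fm[0]],[fm[1]],fm):
        x,e=fit(s,B,x0); print(n,x[:2].round(4),np.degrees(x[2]).round(1),round(e,3))
save(F["top"],"blk.png",(200,170,320,310),5)
E
```

```text
supply top [(0.86, [147.4, 175.0, 99.0, 80.4])]
supply scene [(0.67, [313.6, 138.0, 119.1, 100.0])]
bar top [(0.64, [351.8, 237.3, 99.3, 35.8])]
bar scene [(0.68, [99.1, 201.4, 109.6, 12.6])]
block top [(0.81, [247.5, 200.6, 26.4, 28.8]), (0.72, [95.4, 228.7, 38.9, 29.3]), (0.64, [211.5, 269.3, 29.0, 32.2])]
block scene [(0.92, [287.6, 197.3, 38.8, 30.8]), (0.63, [305.2, 135.6, 31.5, 20.0]), (0.63, [418.1, 146.3, 35.5, 30.5])]
supply [0.5495 0.3659] 97.2 0.033
supply [0.547  0.3694] 97.5 0.026
supply [0.5484 0.3675] 97.4 0.067
bar [ 0.4536 -0.2589] 75.8 0.144
bar [ 0.4515 -0.2589] 74.9 0.154
bar [ 0.4529 -0.2595] 75.5 0.331
block [0.5635 0.1792] 98.1 0.06
block [0.5618 0.1821] 98.8 0.09
block [0.5623 0.1806] 98.7 0.173
```

View pics/blk.png

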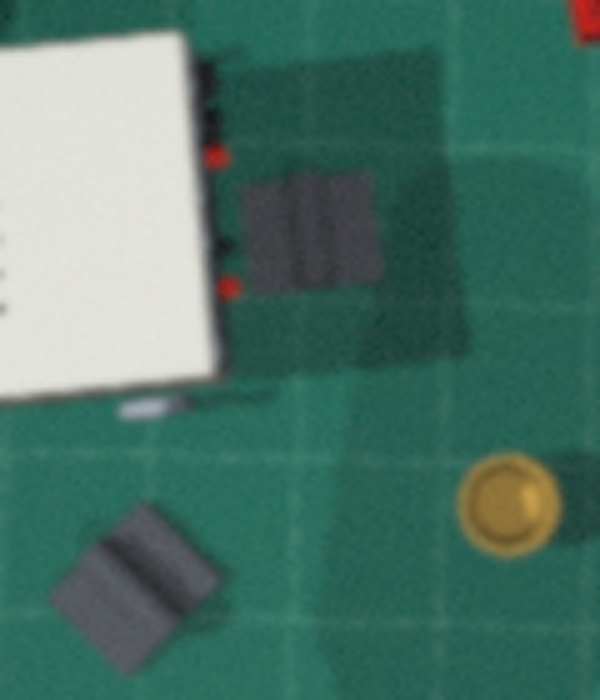

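The crop shows the chosen block at (312,230), ridge across the approach and close to the front panel; the look-alike is at (137,588). I'll hover over the bar handle first.

```bash
cat >> h.py <<'E'
def pose(): 
    s=sensors.read_state(); return np.array(s["eef_pos"]),Rn.from_rotvec(s["orientation"])
def tool(yaw,pitch=0,flip=0):
    """tool down, x axis along bar heading yaw(deg); pitch>0 = bar tip down"""
    a=Rn.from_euler("ZY",[yaw,pitch],degrees=True)
    return a*Rn.from_euler("x",180,degrees=True)*Rn.from_euler("z",180*flip,degrees=True)
def delta(p,Rd,base=None):
    p0,R0=base or pose()
    return np.r_[R0.inv().apply(np.array(p)-p0),(R0.inv()*Rd).as_rotvec(degrees=True)]
np.set_printoptions(suppress=True,precision=4)
E
python3 - <<'E'
from h import *
s=sensors.read_state(); print(s["t"],s["eef_pos"],s["orientation"],s["width"],s["wrist_force"]); print(pose()[1].as_matrix())
for fl in(0,1): print(delta([.434,-.332,.13],tool(75.5,0,fl)))
E
```

```text
1.9 [ 0.1247 -0.5357  0.2305] [ 3.121   0.3586 -0.0001] 0.9972271710917691 [-0.2116 -0.4155  0.5551]
[[ 0.9739  0.2268 -0.    ]
 [ 0.2268 -0.9739 -0.    ]
 [-0.      0.     -1.    ]]
[  0.3474  -0.1282   0.1004   0.0007   0.0032 -62.3924]
[  0.3474  -0.1282   0.1004   0.0037  -0.0008 117.6076]
```

Request:
apply_moves([
  [0.043,-0.016,0.012,0,0,-7.8,0.06],
  [0.087,-0.032,0.025,0,0,-15.6,0.06],
  [0.13,-0.048,0.037,0,0,-23.4,0.06],
  [0.174,-0.064,0.05,0,0,-31.2,0.06],
  [0.217,-0.08,0.062,0,0,-39,0.06],
  [0.26,-0.096,0.075,0,0,-46.8,0.06],
  [0.304,-0.112,0.087,0,0,-54.6,0.06],
  [0.347,-0.128,0.1,0,0,-62.4,0.06],
])

```text
t: 2.7
eef_pos: [0.4352, -0.331, 0.1302]
orientation: [2.478, 1.93, 0.0]
wrist_force: [-0.8, -0.7, 1.2]
width: 0.64
grip_force: 0.0
```

```bash
python3 - <<'E'
from h import *
f=eyes.grab_frame("wrist"); print(sensors.read_state()["t"],pose()[0])
for n,z in(("bar_grip",.008),("bar_tip",0)):
    for d in tip_of("wrist",n)[:2]: print(n,d["score"],d["pixel"],ray(f,d["pixel"],z))
for d in outline_of("wrist","bar")[:1]:
    print(d["score"],d["extent"]); y,x=np.nonzero(d["mask"])
    P=np.array([ray(f,(a,b),.012) for a,b in zip(x,y)])[:,:2]; c=P.mean(0); v=np.linalg.svd(P-c,full_matrices=False)[2][0]
    print(c,np.degrees(np.arctan2(*v[::-1])))
save(f,"w1.png")
E
```

```text
2.75 [ 0.4388 -0.3272  0.128 ]
bar_grip 0.94 [280.5, 210.0] [ 0.4342 -0.3326  0.008 ]
0.72 [266.7, 0.6, 27.3, 293.4]
[ 0.446  -0.2807] -104.58871197511831
```

View pics/w1.png

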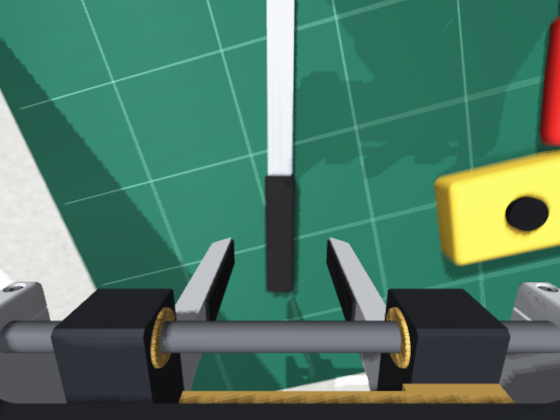

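The bar is aligned with the jaws: the handle runs from row 178 to 290 at column 280. Next: descend and grip.

Request:
apply_moves([
  [0,0,0.045,0,0,0,0.06],
  [0,0,0.085,0,0,0,0.06],
  [0,0,0.102,0,0,0,0.06],
  [0,0,0.102,0,0,0,0.06],
  [0,0,0.102,0,0,0,0.02],
  [0,0,0.102,0,0,0,0.02],
  [0,0,0.102,0,0,0,0.02],
  [0,0,0.102,0,0,0,0.02],
], force=50)

```text
t: 3.7
eef_pos: [0.4336, -0.3326, 0.0289]
orientation: [2.484, 1.923, 0.0]
wrist_force: [-0.3, 0.3, 0.4]
width: 0.336
grip_force: 0.0
```

```bash
python3 - <<'E'
from h import *
p,R=pose(); print(p,R.as_matrix(),sensors.read_state()["width"]*.094)
u=np.array([np.cos(np.radians(97.4)),np.sin(np.radians(97.4)),0]); fr=np.array([.566,.239,0])
# hover: tip ~95mm before front, bar pitch 18, above block
pt=18; tr=lambda tipx,tipz,pt,h: None
print(fr-u*.33)
E
```

```text
[ 0.4336 -0.3326  0.0289] [[ 0.2506  0.9681  0.0005]
 [ 0.9681 -0.2506 -0.0005]
 [-0.0003  0.0006 -1.    ]] 0.03153886909127709
[ 0.6085 -0.0883  0.    ]
```

Request:
apply_moves([
  [0,0,0,0,0,0,0.02],
  [0,0,0,0,0,0,0.02],
  [0,0,-0.01,0,0,0,0.02],
  [0,0,-0.03,0,0,0,0.02],
  [0,0,-0.07,0,0,0,0.02],
  [0,0,-0.11,0,0,0,0.02],
], force=50)

```text
t: 4.3
eef_pos: [0.4332, -0.3317, 0.1395]
orientation: [-2.482, -1.922, 0.0]
wrist_force: [1.4, -1.2, -4.2]
width: 0.291
grip_force: 50.0
```

```bash
cat >> h.py <<'E'
YAW=97.4; U=np.array([np.cos(np.radians(YAW)),np.sin(np.radians(YAW)),0]); FR=np.array([.5665,.239,0])
def tipgoal(s,z,pitch,lat=0,yaw=YAW,L=.235,hz=.029):
    """TCP pose for bar tip (underside) s m behind the front (neg=before), height z, pitch deg tip-down"""
    R=tool(yaw,pitch); T=FR+U*s+np.array([0,0,z])+lat*np.array([-U[1],U[0],0])
    return T-R.apply([L,0,hz]),R
E
python3 - <<'E'
from h import *
s=sensors.read_state();print(s["t"],s["wrist_force"],s["ft_torque"],s["grip_force"],pose()[0])
p,R=tipgoal(-.1,.06,18); print(p,delta(p,R))
E
```

```text
4.3 [ 1.4136 -1.1724 -4.1656] [-0.1849 -0.1521 -0.0077] 49.9970269203186 [ 0.4332 -0.3317  0.1395]
[ 0.607  -0.0729  0.1602] [  0.2941   0.1035  -0.0206  -3.5289 -17.8574 -21.6885]
```

Request:
apply_moves([
  [0.042,0.015,-0.003,-0.5,-2.55,-3.1,0.02],
  [0.084,0.03,-0.006,-1,-5.1,-6.2,0.02],
  [0.126,0.044,-0.009,-1.5,-7.65,-9.3,0.02],
  [0.168,0.059,-0.012,-2,-10.2,-12.4,0.02],
  [0.21,0.074,-0.015,-2.5,-12.75,-15.5,0.02],
  [0.252,0.089,-0.018,-3,-15.3,-18.6,0.02],
  [0.294,0.1035,-0.0206,-3.53,-17.86,-21.69,0.02],
  [0.294,0.1035,-0.0206,-3.53,-17.86,-21.69,0.02],
])

```text
t: 5.1
eef_pos: [0.6091, -0.0683, 0.1589]
orientation: [1.898, 2.176, -0.301]
wrist_force: [0.4, -1.4, -4.7]
width: 0.295
grip_force: 50.0
```

```bash
python3 - <<'E'
from h import *
s=sensors.read_state();p,R=pose();print(s["t"],p,delta(*tipgoal(-.1,.06,18)),s["wrist_force"])
tip=p+R.apply([.235,0,.029]); print("tip exp",tip)
for c in("top","scene","wrist"):
    f=eyes.grab_frame(c); print(c,"tip px exp",proj(f,tip))
    for n,z in(("bar_tip",tip[2]),("front_edge",.022),("block_top",.032)):
        for d in tip_of(c,n)[:3]:
            if d["score"]>.3: print(n,round(d["score"],2),np.round(d["pixel"],1),ray(f,d["pixel"],z))
    if c=="wrist": save(f,"w2.png")
    if c=="top": save(f,"t2.png",(200,170,340,275),5)
E
```

```text
5.1 [ 0.6091 -0.0683  0.1589] [-0.0044 -0.0027  0.0001  0.1997  0.1183  0.3623] [ 0.405  -1.4379 -4.6795]
tip exp [0.5801 0.144  0.0583]
top tip px exp [272.3831 209.1977]
bar_tip 0.82 [270.7 209.5] [0.579  0.1491 0.0583]
front_edge 0.71 [242.6 212. ] [0.5731 0.2379 0.022 ]
block_top 0.97 [224.2 289.5] [0.3327 0.2842 0.032 ]
block_top 0.73 [256.8 212.2] [0.5726 0.1928 0.032 ]
block_top 0.63 [107.5 245.1] [0.4581 0.6487 0.032 ]
scene tip px exp [295.4555 212.8059]
bar_tip 0.89 [297.1 211.2] [0.5759 0.1498 0.0583]
front_edge 0.59 [326.7 207.9] [0.5631 0.2439 0.022 ]
front_edge 0.52 [216.2 226. ] [ 0.5572 -0.0825  0.022 ]
block_top 0.77 [442.9 157.6] [0.4662 0.6443 0.032 ]
block_top 0.68 [304.7 210.7] [0.5646 0.1763 0.032 ]
block_top 0.59 [321.  142.1] [0.3314 0.2859 0.032 ]
wrist tip px exp [ 284.9383 -258.0431]
```

View pics/w2.png

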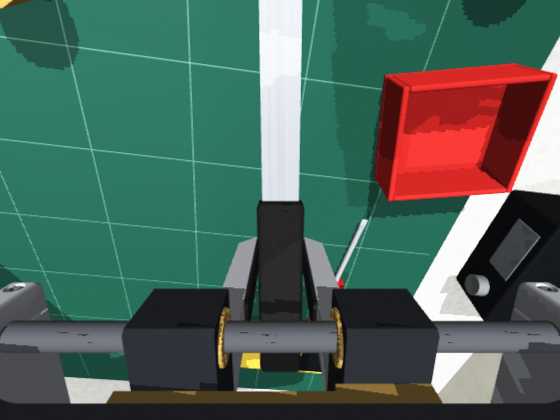

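View pics/t2.png

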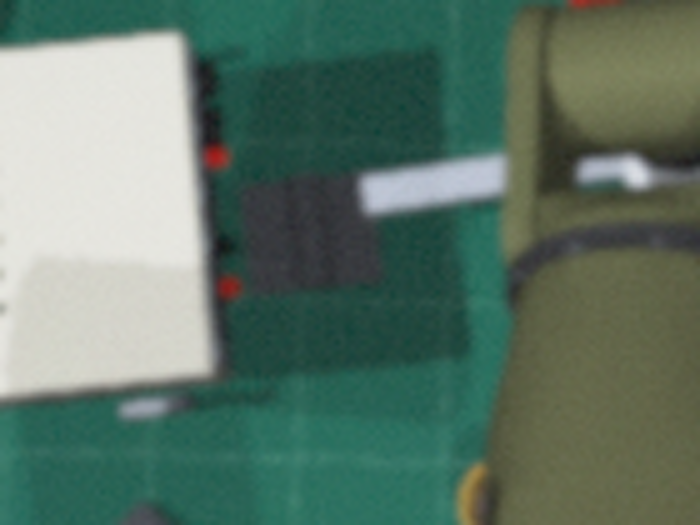

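```bash
python3 - <<'E'
from h import *
f=eyes.grab_frame("top")
a=ray(f,(200+183/5,170+35/5),.137);b=ray(f,(200+218/5,170+380/5),.137);print(a,b,(a+b)/2,np.linalg.norm(a-b),np.degrees(np.arctan2(*(b-a)[:2][::-1]))+180)
g=eyes.grab_frame("scene")
fit1=lambda c,B,x0,fr:[d for d in outline_of(c,"supply")][:1]
for X in(FR+[0,0,.022],FR+[0,0,.137]): print(proj(f,X),proj(g,X))
# red knob edges etc. crop of front in scene
save(g,"s2.png",(270,150,390,250),6)
for p in((360-5,175),(366,215)): print(ray(f,(200+p[0]/5,170+p[1]/5),.06))
E
```

```text
[0.6616 0.2485 0.137 ] [0.4628 0.2209 0.137 ] [0.5622 0.2347 0.137 ] 0.20072320469144 7.909984258246197
[242.1638 214.0866] [325.3972 209.1854]
[238.6219 209.6651] [329.6016 188.2917]
[0.5927 0.1486 0.06  ]
[0.5683 0.1411 0.06  ]
```

View pics/s2.png

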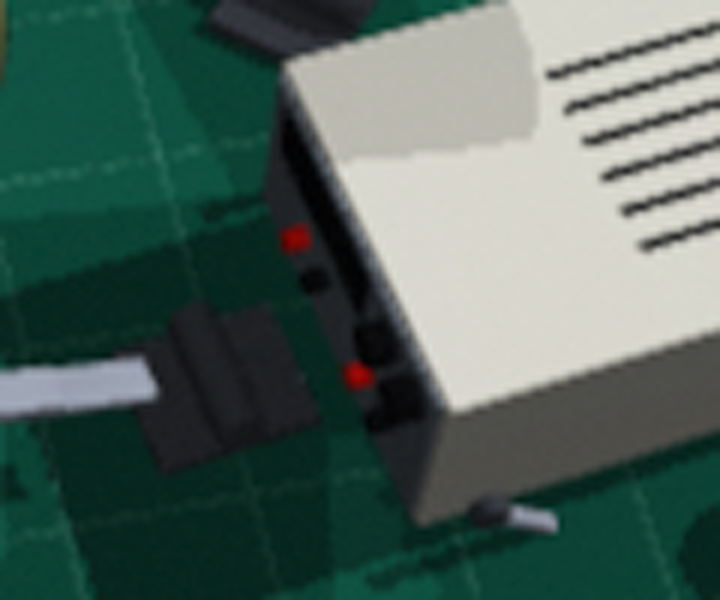

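The views show the tip in line with the block ridge, at scene crop (150,380), and the front panel clear. The corner check gives width 200.7 mm and yaw about 97.6°. I'll move the tip over the ridge to just before the mouth.

```bash
sed -i 's/^YAW=97.4/YAW=97.6/; s/\[.5665,.239,0\]/[.564,.238,0]/' h.py; python3 - <<'E'
from h import *
s=sensors.read_state();p,R=pose();print(s["t"],p,s["wrist_force"],s["ft_torque"])
print(R.as_matrix()[:,0])
print(delta(*tipgoal(-.012,.045,19)));print(delta(*tipgoal(-.012,.024,19)))
E
```

```text
5.8 [ 0.6074 -0.0737  0.1591] [-0.9944  0.4228 -5.0701] [ 0.3003 -0.0509  0.0569]
[-0.1216  0.9427 -0.3105]
[ 0.0887 -0.0021 -0.0183 -0.0005 -0.9077 -0.2373]
[ 0.0952 -0.0022  0.0017 -0.0005 -0.9077 -0.2373]
```

Request:
apply_moves([
  [0.022,-0.001,-0.009,0,-0.5,-0.1,0.02],
  [0.044,-0.001,-0.018,0,-0.9,-0.2,0.02],
  [0.067,-0.002,-0.018,0,-0.9,-0.2,0.02],
  [0.088,-0.002,-0.018,0,-0.9,-0.2,0.02],
  [0.091,-0.002,-0.009,0,-0.9,-0.2,0.02],
  [0.095,-0.002,0.002,0,-0.9,-0.2,0.02],
  [0.095,-0.002,0.002,0,-0.9,-0.2,0.02],
  [0.095,-0.002,0.002,0,-0.9,-0.2,0.02],
])

```text
t: 6.6
eef_pos: [0.594, 0.0144, 0.1275]
orientation: [1.895, 2.163, -0.317]
wrist_force: [0.3, -0.7, -4.4]
width: 0.29
grip_force: 50.0
```

```bash
cat >> h.py <<'E'
def st():
    s=sensors.read_state();p,R=pose();T=p+R.apply([.235,0,.029])
    print("t",s["t"],"F",np.array(s["wrist_force"]),"M",np.array(s["ft_torque"]),"p",p,"tip s,lat,z",(T-FR)@U,(T-FR)@[-U[1],U[0],0],T[2],"pitch",-np.degrees(np.arcsin(R.as_matrix()[2,0])),"Ft along bar",R.inv().apply(s["wrist_force"]),"Mt",R.inv().apply(s["ft_torque"]))
E
python3 - <<'E'
from h import *
for c in("top","scene"):
    f=eyes.grab_frame(c)
    p,R=pose(); print(c,proj(f,p+R.apply([.235,0,.029])),[(round(d["score"],2),d["pixel"]) for d in tip_of(c,"bar_tip")[:1]])
    save(f,"m%s.png"%c,(225,160,345,250) if c=="top" else(270,150,390,250),6)
st()
E
```

```text
top [246.4489 214.1941] [(0.85, [247.3, 216.0])]
scene [321.0411 209.5814] [(0.81, [321.3, 211.6])]
t 6.8 F [ 0.0744 -0.261  -5.317 ] M [ 0.3114 -0.0426  0.009 ] p [0.5942 0.0148 0.1281] tip s,lat,z -0.012486440134513844 -0.0006782212332479176 0.024209864450953092 pitch 18.99952676559639 Ft along bar [1.4772 0.0342 5.1148] Mt [-0.0815  0.3031  0.0188]
```

View pics/mscene.png

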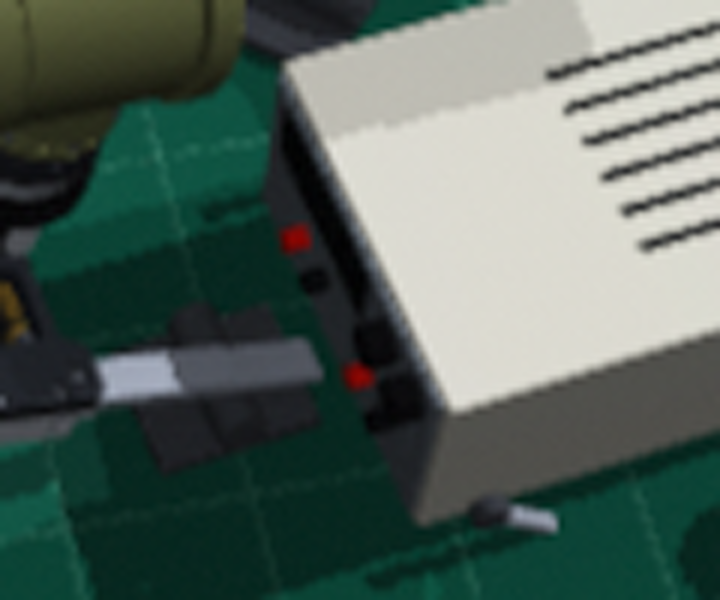

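The tip is at crop (320,360), just before the middle of the front. I'll lower onto the ridge by feel.

Request:
apply_moves([
  [0.001,0,0.0028,0,0,0,0.02],
  [0.0017,0,0.0047,0,0,0,0.02],
  [0.0017,0,0.0047,0,0,0,0.02],
  [0.0017,0,0.0047,0,0,0,0.02],
])

```text
t: 7.2
eef_pos: [0.5939, 0.0152, 0.1226]
orientation: [1.894, 2.163, -0.317]
wrist_force: [0.9, 1.5, -4.9]
width: 0.288
grip_force: 50.0
```

```bash
python3 -c "
from h import *
st()"
```

```text
t 7.2 F [ 0.9451  1.4918 -4.8574] M [ 0.3076 -0.0251  0.0153] p [0.5939 0.0152 0.1226] tip s,lat,z -0.012003685785722704 -0.0002621419116414138 0.01866452752859478 pitch 18.994483453284317 Ft along bar [2.8613 1.1334 4.1523] Mt [-0.0669  0.3016  0.0069]
```

Request:
apply_moves([
  [0.0003,0,0.001,0,0,0,0.02],
  [0.0003,0,0.001,0,0,0,0.02],
  [0.0003,0,0.001,0,0,0,0.02],
])

```text
t: 7.5
eef_pos: [0.5939, 0.0152, 0.1216]
orientation: [1.894, 2.163, -0.317]
wrist_force: [-0.0, 0.1, -4.7]
width: 0.29
grip_force: 50.0
```

```bash
python3 -c "
from h import *
st()"
```

```text
t 7.5 F [-0.0062  0.1415 -4.6609] M [ 0.2887 -0.0506  0.0037] p [0.5939 0.0152 0.1216] tip s,lat,z -0.012050556227567727 -0.00027688348691677536 0.017672572697269934 pitch 18.995877266462703 Ft along bar [1.6505 0.0118 4.3612] Mt [-0.0846  0.2795  0.0252]
```

Request:
apply_moves([
  [0.0003,0,0.001,0,0,0,0.02],
  [0.0003,0,0.001,0,0,0,0.02],
  [0.0003,0,0.001,0,0,0,0.02],
])

```text
t: 7.8
eef_pos: [0.594, 0.0152, 0.1206]
orientation: [1.894, 2.163, -0.317]
wrist_force: [0.1, -0.4, -4.5]
width: 0.287
grip_force: 50.0
```

```bash
python3 -c "
from h import *
st()"
```

```text
t 7.8 F [ 0.1233 -0.37   -4.4635] M [ 0.419  -0.0635 -0.0308] p [0.594  0.0152 0.1206] tip s,lat,z -0.01208462817976501 -0.00033299712532919344 0.01666759056761455 pitch 18.992141217289536 Ft along bar [1.0905 0.0722 4.3452] Mt [-0.1018  0.407   0.0677]
```

Contact with the ridge matches the expected height of 32.5 mm. I'll slide in along the bar axis.

Request:
apply_moves([
  [0.004,0,0,0,0,0,0.02],
  [0.008,0,0,0,0,0,0.02],
  [0.012,0,0,0,0,0,0.02],
  [0.016,0,0,0,0,0,0.02],
  [0.016,0,0,0,0,0,0.02],
])

```text
t: 8.3
eef_pos: [0.5918, 0.0307, 0.1151]
orientation: [1.894, 2.164, -0.317]
wrist_force: [0.3, 0.3, -4.6]
width: 0.29
grip_force: 50.0
```

```bash
python3 -c "
from h import *
st()"
```

```text
t 8.3 F [ 0.2738  0.2592 -4.6094] M [ 0.4301 -0.0131 -0.0408] p [0.5918 0.0307 0.1151] tip s,lat,z 0.0036629118611001587 -0.00010157911763427939 0.011191625802997415 pitch 18.988592931582843 Ft along bar [1.7084 0.3062 4.2867] Mt [-0.0529  0.4245  0.0613]
```

Request:
apply_moves([
  [0.002,0,0,0,0,0,0.02],
  [0.004,0,0,0,0,0,0.02],
  [0.006,0,0,0,0,0,0.02],
  [0.006,0,0,0,0,0,0.02],
])

```text
t: 8.7
eef_pos: [0.5912, 0.036, 0.1133]
orientation: [1.894, 2.163, -0.317]
wrist_force: [-0.1, -0.3, -4.6]
width: 0.288
grip_force: 50.0
```

```bash
python3 -c "
from h import *
st()"
```

```text
t 8.7 F [-0.1153 -0.2508 -4.5997] M [ 0.4424 -0.0173 -0.0287] p [0.5912 0.036  0.1133] tip s,lat,z 0.008922672292322138 -0.00025318541972608165 0.009392203816953534 pitch 18.991707018416644 Ft along bar [ 1.2762 -0.1481  4.4252] Mt [-0.0621  0.4363  0.0518]
```

Request:
apply_moves([
  [0.001,0,0,0,0,0,0.02],
  [0.002,0,0,0,0,0,0.02],
  [0.003,0,0,0,0,0,0.02],
  [0.003,0,0,0,0,0,0.02],
])

```text
t: 9.1
eef_pos: [0.5908, 0.0387, 0.1124]
orientation: [1.894, 2.163, -0.317]
wrist_force: [-0.2, 0.7, -4.6]
width: 0.292
grip_force: 50.0
```

Request:
apply_moves([
  [0.001,0,0,0,0,0,0.02],
  [0.002,0,0,0,0,0,0.02],
  [0.002,0,0,0,0,0,0.02],
])

```text
t: 9.4
eef_pos: [0.5906, 0.0406, 0.1117]
orientation: [1.894, 2.163, -0.317]
wrist_force: [-1.1, -0.6, -4.7]
width: 0.292
grip_force: 50.0
```

```bash
python3 -c "
from h import *
st()"
```

```text
t 9.4 F [-1.0694 -0.6439 -4.7091] M [0.5104 0.0491 0.0249] p [0.5906 0.0406 0.1117] tip s,lat,z 0.013551980150156918 -0.00024353594644880962 0.00778676544745506 pitch 18.994122980287692 Ft along bar [ 1.0627 -1.1456  4.6143] Mt [-0.0258  0.5124 -0.0174]
```

Request:
apply_moves([
  [0.001,0,0,0,0,0,0.02],
  [0.002,0,0,0,0,0,0.02],
  [0.002,0,0,0,0,0,0.02],
])

```text
t: 9.7
eef_pos: [0.5903, 0.0424, 0.111]
orientation: [1.894, 2.163, -0.317]
wrist_force: [1.0, 0.6, -4.2]
width: 0.291
grip_force: 50.0
```

```bash
python3 -c "
from h import *
st()"
```

```text
t 9.7 F [ 1.0089  0.579  -4.1798] M [ 0.4321 -0.0288  0.0106] p [0.5903 0.0424 0.111 ] tip s,lat,z 0.01542821749319461 -0.00026418066199716535 0.007140943233814714 pitch 18.994330119518033 Ft along bar [1.7771 1.076  3.809 ] Mt [-0.0844  0.4245  0.0179]
```

Request:
apply_moves([
  [0.001,0,0,0,0,0,0.02],
  [0.002,0,0,0,0,0,0.02],
  [0.002,0,0,0,0,0,0.02],
])

```text
t: 10.0
eef_pos: [0.5901, 0.0443, 0.1104]
orientation: [1.894, 2.163, -0.317]
wrist_force: [0.2, -0.1, -5.0]
width: 0.287
grip_force: 50.0
```

Request:
apply_moves([
  [0.001,0,0,0,0,0,0.02],
  [0.0015,0,0,0,0,0,0.02],
  [0.0015,0,0,0,0,0,0.02],
])

```text
t: 10.3
eef_pos: [0.5899, 0.0457, 0.1099]
orientation: [1.894, 2.163, -0.317]
wrist_force: [0.7, 1.0, -4.8]
width: 0.293
grip_force: 50.0
```

```bash
python3 -c "
from h import *
st()"
```

```text
t 10.3 F [ 0.7396  1.0411 -4.7983] M [ 0.4454  0.0007 -0.0144] p [0.5899 0.0457 0.1099] tip s,lat,z 0.018728680684655784 -0.0002892662305123447 0.00603881553346243 pitch 18.992156141499837 Ft along bar [2.445  0.8697 4.2332] Mt [-0.0502  0.4416  0.0326]
```

Request:
apply_moves([
  [0.001,0,0,0,0,0,0.02],
  [0.0015,0,0,0,0,0,0.02],
  [0.0015,0,0,0,0,0,0.02],
])

```text
t: 10.6
eef_pos: [0.5898, 0.0466, 0.1097]
orientation: [1.894, 2.162, -0.317]
wrist_force: [-0.2, -4.4, -2.9]
width: 0.293
grip_force: 50.0
```

Request:
apply_moves([
  [0.001,0,0,0,0,0,0.02],
  [0.0015,0,0,0,0,0,0.02],
  [0.0015,0,0,0,0,0,0.02],
])

```text
t: 10.9
eef_pos: [0.5899, 0.047, 0.1097]
orientation: [1.893, 2.161, -0.318]
wrist_force: [2.0, -12.1, 0.2]
width: 0.293
grip_force: 50.0
```

```bash
python3 -c "
from h import *
st()"
```

```text
t 10.9 F [  1.9573 -12.0505   0.2105] M [-2.0067 -0.2864  0.0167] p [0.5899 0.047  0.1097] tip s,lat,z 0.019790236472349527 -0.0006901554574610316 0.005293978291207466 pitch 19.130863013783163 Ft along bar [-11.5982   0.3559   3.8007] Mt [-0.0249 -2.0269 -0.0107]
```

I felt the stop at tip s ≈ 19.5 mm, with about 12 N, below the sliding limit. Next: ease off to light contact and plan the levering arc.

```bash
cat >> h.py <<'E'
def lever(a,s0=.0188,rs=-.058,end=-5.,dz=0):
    s=s0+.0022*(19-a)/24; r=np.radians(a)
    z=.020+.012/np.cos(r)-np.tan(r)*(s-rs)+dz
    return tipgoal(s,z,a,lat=-.0003)
E
python3 - <<'E'
from h import *
base=tipgoal(.0216,.0050,19,lat=-.0003)
print("dev",delta(*pose()[:2],base))
for a in(19,17.8,16.6,15.4,14.2,13,11.8,10.6): print(a,delta(*lever(a),base).round(4)[[0,1,2,3,4,5]])
E
```

```text
dev [-0.0017  0.0001 -0.0002 -0.0264 -0.1309  0.0559]
19 [-0.0031  0.     -0.0003  0.      0.      0.    ]
17.8 [-0.004  -0.      0.0031 -0.      1.2     0.    ]
16.6 [-0.0049 -0.      0.0064  0.      2.4     0.    ]
15.4 [-0.0057 -0.      0.0098  0.      3.6     0.    ]
14.2 [-0.0064  0.      0.0131  0.      4.8    -0.    ]
13 [-0.007  -0.      0.0165 -0.      6.      0.    ]
11.8 [-0.0074 -0.      0.0199  0.      7.2     0.    ]
10.6 [-0.0078  0.      0.0233 -0.      8.4     0.    ]
```

Request:
apply_moves([
  [-0.0013,0,0,0,0,0,0.02],
  [-0.0026,0,-0.0003,0,0,0,0.02],
  [-0.0031,0,0.0014,0,0.6,0,0.02],
  [-0.0036,0,0.0031,0,1.2,0,0.02],
  [-0.0045,0,0.0064,0,2.4,0,0.02],
  [-0.0053,0,0.0098,0,3.6,0,0.02],
  [-0.0053,0,0.0098,0,3.6,0,0.02],
], force=60)

```text
t: 11.6
eef_pos: [0.5905, 0.0396, 0.101]
orientation: [1.931, 2.203, -0.26]
wrist_force: [-0.3, 0.3, -3.7]
width: 0.29
grip_force: 60.0
```

```bash
python3 - <<'E'
from h import *
st()
base=tipgoal(.0216,.0050,19,lat=-.0003)
cur=lever(15.4,.0193)
print("dev",delta(*pose(),cur))
for a in(14.4,13.4,12.4,11.4,10.4,9.4,8.4): print(a,delta(*lever(a,.0193),cur)[[0,2,4]])
E
```

```text
t 11.6 F [-0.3088  0.3419 -3.6838] M [ 0.3837 -0.0062 -0.026 ] p [0.5905 0.0396 0.101 ] tip s,lat,z 0.018864673721528422 -0.0002775389013325426 0.010953896242909072 pitch 15.323393030829328 Ft along bar [ 1.3395 -0.2602  3.4526] Mt [-0.0476  0.3796  0.0398]
dev [-0.0007 -0.0003  0.0006  0.0344  0.0766  0.0612]
14.4 [-0.0007  0.0028  1.    ]
13.4 [-0.0014  0.0055  2.    ]
12.4 [-0.002   0.0083  3.    ]
11.4 [-0.0025  0.0111  4.    ]
10.4 [-0.003   0.0139  5.    ]
9.4 [-0.0034  0.0167  6.    ]
8.4 [-0.0037  0.0195  7.    ]
```

Request:
apply_moves([
  [-0.0007,0,0.0028,0,1,0,0.02],
  [-0.0014,0,0.0055,0,2,0,0.02],
  [-0.002,0,0.0083,0,3,0,0.02],
  [-0.0025,0,0.0111,0,4,0,0.02],
  [-0.0025,0,0.0111,0,4,0,0.02],
])

```text
t: 12.1
eef_pos: [0.5914, 0.0355, 0.0915]
orientation: [1.968, 2.247, -0.193]
wrist_force: [-2.1, 7.3, -0.9]
width: 0.29
grip_force: 60.0
```

```bash
python3 - <<'E'
from h import *
st()
cur=lever(11.4,.0193)
print("dev",delta(*pose(),cur))
for a in(10.4,9.4,8.4,7.4,6.4,5.4,4.4,3.4): print(a,delta(*lever(a,.0193),cur)[[0,2,4]])
f=eyes.grab_frame("scene"); g=outline_of("scene","supply")[0]; print(g["extent"])
print([(d["pixel"],d["score"]) for d in tip_of("scene","front_edge")])
E
```

```text
t 12.1 F [-2.1072  7.3158 -0.8528] M [ 1.2925  0.2337 -0.0076] p [0.5914 0.0355 0.0915] tip s,lat,z 0.020513442585130087 -0.0005655063526156264 0.017240921653956423 pitch 11.243500819122904 Ft along bar [ 7.5514 -1.1245 -0.6328] Mt [ 0.0617  1.312  -0.0033]
dev [ 0.0003  0.0001 -0.0002 -0.0494  0.1565  0.0303]
10.4 [-0.0006  0.0028  1.    ]
9.4 [-0.0012  0.0055  2.    ]
8.4 [-0.0017  0.0083  3.    ]
7.4 [-0.0022  0.0111  4.    ]
6.4 [-0.0025  0.0139  5.    ]
5.4 [-0.0028  0.0167  6.    ]
4.4 [-0.003   0.0194  7.    ]
3.4 [-0.0032  0.0222  8.    ]
[315.0, 141.4, 118.9, 97.8]
[([326.2, 208.6], 0.72)]
```

Request:
apply_moves([
  [-0.0003,0,0.0028,0,1,0,0.02],
  [-0.0007,0,0.0055,0,2,0,0.02],
  [-0.0012,0,0.0083,0,3,0,0.02],
  [-0.0016,0,0.0111,0,4,0,0.02],
  [-0.0016,0,0.0111,0,4,0,0.02],
])

```text
t: 12.75
eef_pos: [0.5919, 0.0317, 0.0807]
orientation: [2.006, 2.289, -0.126]
wrist_force: [-1.6, 8.2, -1.9]
width: 0.291
grip_force: 60.0
```

```bash
python3 - <<'E'
from h import *
st()
cur=lever(7.4,.0199)
print("dev",delta(*pose(),cur))
for a in(6.4,5.4,4.4,3.4,2.4): print(a,delta(*lever(a,.0199),cur)[[0,2,4]])
f=eyes.grab_frame("scene")
save(f,"l1.png",(270,140,390,240),6)
E
```

```text
t 12.75 F [-1.5676  8.1929 -1.89  ] M [1.4269 0.1403 0.0249] p [0.5919 0.0317 0.0807] tip s,lat,z 0.021288050871965718 -0.0005229257173438481 0.022367817261351626 pitch 7.230740304171102 Ft along bar [ 8.4996 -0.4766  0.8264] Mt [-0.0514  1.433  -0.0175]
dev [ 0.0002  0.      0.0001 -0.0345  0.1692  0.0397]
6.4 [-0.0006  0.0027  1.    ]
5.4 [-0.001   0.0055  2.    ]
4.4 [-0.0015  0.0082  3.    ]
3.4 [-0.0018  0.011   4.    ]
2.4 [-0.0021  0.0138  5.    ]
```

View pics/l1.png

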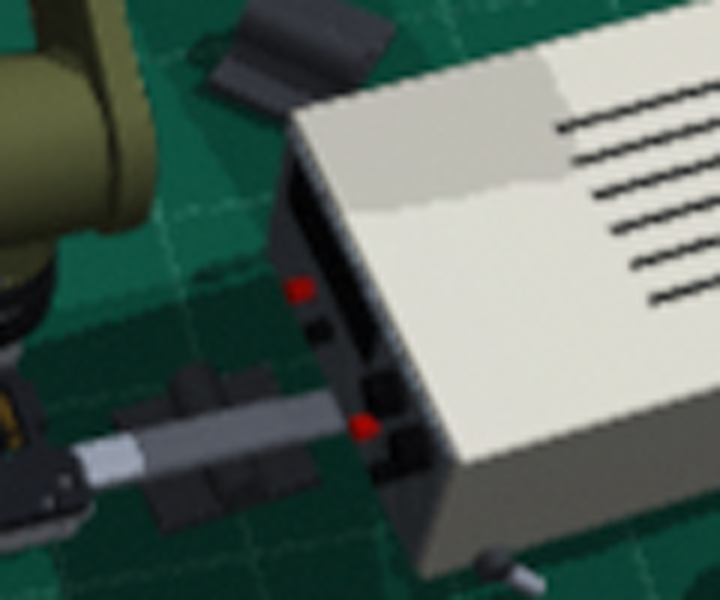

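The front has risen about 8 mm (corner at crop (297,113)) and the block hasn't moved. Continuing.

Request:
apply_moves([
  [-0.0006,0,0.0027,0,1,0,0.02],
  [-0.001,0,0.0055,0,2,0,0.02],
  [-0.0015,0,0.0082,0,3,0,0.02],
  [-0.0018,0,0.011,0,4,0,0.02],
  [-0.0021,0,0.0138,0,5,0,0.02],
  [-0.0021,0,0.0138,0,5,0,0.02],
])

```text
t: 13.4
eef_pos: [0.5926, 0.0281, 0.0678]
orientation: [2.05, 2.34, -0.038]
wrist_force: [-2.9, 9.9, 5.1]
width: 0.293
grip_force: 60.0
```

```bash
python3 - <<'E'
from h import *
st()
cur=lever(2.4,.0199)
print("dev",delta(*pose(),cur))
for a in(1.4,.4,-.6,-1.6,-2.6,-3.6,-4.6): print(a,delta(*lever(a,.0199),cur)[[0,2,4]], lever(a,.0199)[0])
E
```

```text
t 13.4 F [-2.8716  9.9402  5.1391] M [1.7439 0.3047 0.1212] p [0.5926 0.0281 0.0678] tip s,lat,z 0.02186398046510524 -0.000762815400541177 0.029660146735679287 pitch 2.2232825022968847 Ft along bar [10.0247 -1.5296 -5.5343] Mt [ 0.0676  1.7691 -0.1215]
dev [ 0.0003  0.0003 -0.0003 -0.0789  0.1767  0.0317]
1.4 [-0.0004  0.0027  1.    ] [0.5924 0.0272 0.0648]
0.4 [-0.0008  0.0055  2.    ] [0.5925 0.0267 0.0621]
-0.6 [-0.0011  0.0082  3.    ] [0.5925 0.0263 0.0594]
-1.6 [-0.0013  0.0109  4.    ] [0.5926 0.026  0.0567]
-2.6 [-0.0015  0.0136  5.    ] [0.5926 0.0257 0.0539]
-3.6 [-0.0015  0.0163  6.    ] [0.5927 0.0255 0.0512]
-4.6 [-0.0016  0.019   7.    ] [0.5927 0.0254 0.0485]
```

Request:
apply_moves([
  [-0.0003,0,0.0027,0,1,0,0.02],
  [-0.0005,0,0.0055,0,2,0,0.02],
  [-0.0007,0,0.0082,0,3,0,0.02],
  [-0.0009,0,0.0109,0,4,0,0.02],
  [-0.001,0,0.0136,0,5,0,0.02],
  [-0.001,0,0.015,0,5.5,0,0.02],
  [-0.001,0,0.015,0,5.5,0,0.02],
  [-0.001,0,0.015,0,5.5,0,0.02],
])

```text
t: 14.2
eef_pos: [0.5935, 0.0256, 0.0538]
orientation: [-2.043, -2.334, -0.059]
wrist_force: [-1.4, 2.9, 10.6]
width: 0.292
grip_force: 60.0
```

```bash
python3 - <<'E'
from h import *
st()
f=eyes.grab_frame("scene"); print([(d["extent"],d["score"]) for d in outline_of("scene","leg")])
save(f,"l2.png",(270,140,390,240),6)
E
```

```text
t 14.2 F [-1.3578  2.9428 10.615 ] M [0.2623 0.2818 0.2245] p [0.5935 0.0256 0.0538] tip s,lat,z 0.02183789172362169 -0.0012048003611043277 0.03769385333309389 pitch -3.130934412883524 Ft along bar [  3.6717  -0.9255 -10.4329] Mt [ 0.2566  0.2979 -0.2099]
[([346.9, 229.4, 11.9, 9.1], 0.62)]
```

View pics/l2.png

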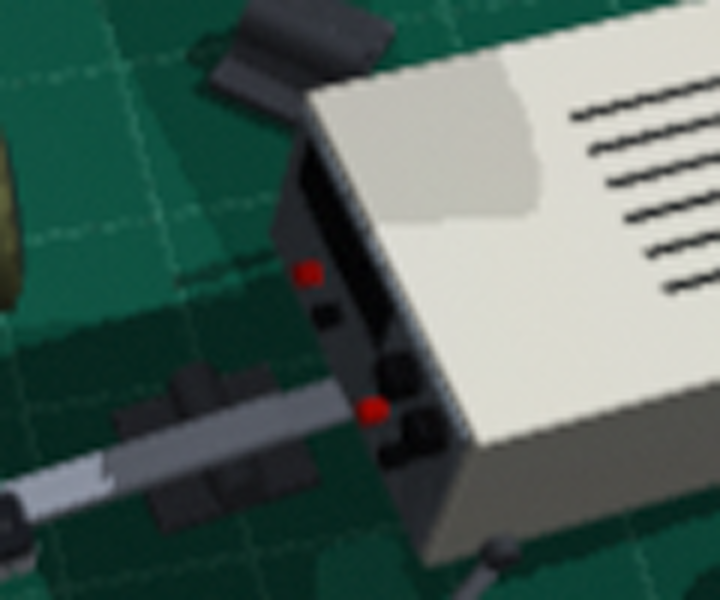

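The leg is swung past upright, its foot forward of the pivot at crop (468,588), and the edge is up about 22 mm. Easing down.

```bash
python3 - <<'E'
from h import *
cur=lever(-3.1,.0204); print("dev",delta(*pose(),cur))
for a in(-2.4,-1.7,-1,-.3,.4,1.1,1.8,2.5): print(a,delta(*lever(a,.0196),cur)[[0,2,4]])
cur=lever(2.5,.0196)
for a in(3.2,3.9,4.6,5.3,6,7,8,9): print(a,delta(*lever(a,.0192),cur)[[0,2,4]])
E
```

```text
dev [-0.0005  0.0008 -0.0013 -0.1737  0.0254 -0.0018]
-2.4 [-0.0005 -0.0019 -0.7   ]
-1.7 [-0.0003 -0.0038 -1.4   ]
-1 [ 0.0001 -0.0057 -2.1   ]
-0.3 [ 0.0004 -0.0076 -2.8   ]
0.4 [ 0.0008 -0.0094 -3.5   ]
1.1 [ 0.0013 -0.0113 -4.2   ]
1.8 [ 0.0017 -0.0132 -4.9   ]
2.5 [ 0.0022 -0.0151 -5.6   ]
3.2 [-0.0001 -0.0019 -0.7   ]
3.9 [ 0.0003 -0.0038 -1.4   ]
4.6 [ 0.0008 -0.0057 -2.1   ]
5.3 [ 0.0012 -0.0076 -2.8   ]
6 [ 0.0017 -0.0095 -3.5   ]
7 [ 0.0025 -0.0122 -4.5   ]
8 [ 0.0033 -0.0149 -5.5   ]
9 [ 0.0042 -0.0176 -6.5   ]
```

Request:
apply_moves([
  [-0.0005,0,-0.0019,0,-0.7,0,0.02],
  [-0.0003,0,-0.0038,0,-1.4,0,0.02],
  [0.0001,0,-0.0057,0,-2.1,0,0.02],
  [0.0004,0,-0.0076,0,-2.8,0,0.02],
  [0.0008,0,-0.0094,0,-3.5,0,0.02],
  [0.0013,0,-0.0113,0,-4.2,0,0.02],
  [0.0017,0,-0.0132,0,-4.9,0,0.02],
  [0.0022,0,-0.0151,0,-5.6,0,0.02],
])

```text
t: 15.1
eef_pos: [0.5921, 0.0268, 0.0673]
orientation: [2.048, 2.338, -0.046]
wrist_force: [-0.2, 0.1, -5.0]
width: 0.292
grip_force: 60.0
```

```bash
python3 - <<'E'
from h import *
st()
E
```

```text
t 15.1 F [-0.2081  0.1179 -5.0383] M [ 0.1139 -0.0982  0.0069] p [0.5921 0.0268 0.0673] tip s,lat,z 0.02044645329330265 -9.97607874070127e-05 0.027946748527407847 pitch 2.5370631172797395 Ft along bar [ 0.3671 -0.1879  5.027 ] Mt [-0.1125  0.1    -0.002 ]
```

Request:
apply_moves([
  [-0.0001,0,-0.0019,0,-0.7,0,0.02],
  [0.0003,0,-0.0038,0,-1.4,0,0.02],
  [0.0008,0,-0.0057,0,-2.1,0,0.02],
  [0.0012,0,-0.0076,0,-2.8,0,0.02],
  [0.0017,0,-0.0095,0,-3.5,0,0.02],
  [0.0017,0,-0.0095,0,-3.5,0,0.02],
])

```text
t: 15.7
eef_pos: [0.5922, 0.0296, 0.0774]
orientation: [2.016, 2.303, -0.106]
wrist_force: [-0.2, 0.9, -4.9]
width: 0.287
grip_force: 60.0
```

```bash
python3 - <<'E'
from h import *
st()
cur=lever(6,.0192); print("dev",delta(*pose(),cur))
# retreat: raise 1.5mm, along bar
for s,z,a in((.017,.0255,6),(-.02,.031,6),(-.06,.042,6),(-.12,.06,6),(-.16,.075,4)): print(delta(*tipgoal(s,z,a),cur))
f=eyes.grab_frame("scene"); print([(d["extent"],d["score"]) for d in outline_of("scene","leg")],[(d["extent"],d["score"]) for d in outline_of("scene","supply")])
E
```

```text
t 15.7 F [-0.2372  0.8539 -4.8962] M [ 0.03   -0.0595  0.0439] p [0.5922 0.0296 0.0774] tip s,lat,z 0.02030645027132881 -0.0003535404147929911 0.023864240845116638 pitch 6.032223112858914 Ft along bar [ 1.3875 -0.1249  4.7768] Mt [-0.0672  0.0219 -0.037 ]
dev [-0.0001  0.0001 -0.0002 -0.0341 -0.0322 -0.0048]
[-0.0035 -0.0003 -0.0013  0.      0.      0.    ]
[-0.0409 -0.0003 -0.0029  0.      0.      0.    ]
[-0.0819 -0.0003 -0.0097  0.      0.      0.    ]
[-0.1434 -0.0003 -0.0213  0.      0.      0.    ]
[-0.1856 -0.0003 -0.0238 -0.      2.     -0.    ]
[([344.4, 231.0, 13.0, 9.5], 0.46)] []
```

The bar is free of load and the supply stands on the leg. Drawing the bar out.

Request:
apply_moves([
  [-0.0035,0,-0.001,0,0,0,0.02],
  [-0.015,0,-0.001,0,0,0,0.02],
  [-0.027,0,-0.002,0,0,0,0.02],
  [-0.041,0,-0.003,0,0,0,0.02],
  [-0.062,0,-0.006,0,0,0,0.02],
  [-0.082,0,-0.01,0,0,0,0.02],
  [-0.114,0,-0.015,0,0,0,0.02],
  [-0.143,0,-0.021,0,0,0,0.02],
])

```text
t: 16.65
eef_pos: [0.6105, -0.1119, 0.1133]
orientation: [2.017, 2.302, -0.106]
wrist_force: [0.5, -0.7, -4.6]
width: 0.289
grip_force: 60.0
```

```bash
python3 - <<'E'
from h import *
st(); 
cur=tipgoal(-.12,.06,6)
for s,z,a in((-.13,.03,0),(-.13,.002,0)): g=tipgoal(s,z,a); print(g[0],delta(*g,cur))
f=eyes.grab_frame("scene")
for n in("leg","supply","block","tip_tin","parts_bin"): print(n,[(d["extent"],round(d["score"],2)) for d in outline_of("scene",n)])
for n in("front_edge","supply"): print(n,[(np.round(d["pixel"],1),round(d["score"],2)) for d in tip_of("scene",n)])
# expected locked/folded leg foot pixels (near prong, y=+-105)
b=np.arcsin(.014/.24)
for th,bb in((0,0),(.6,b),(.81,b),(1.03,b)):
    # folded dir: rearward/down; asin at theta0 so that foot on bench
    t0=np.arctan2(np.sqrt(50**2-35**2),35); ang=t0-th   # angle from down toward rear
    x=-100+50*np.sin(ang); z=40-50*np.cos(ang)
    for q in((x,z),(-100,40)):
        dx,dz=(q[0]-110)/1e3,q[1]/1e3; X=dx*np.cos(bb)+dz*np.sin(bb); Zz=-dx*np.sin(bb)+dz*np.cos(bb)
        for lat in(-.106,.106): print(th,lat,proj(f,FR+U*(.24+X)+[0,0,Zz]+lat*np.array([-U[1],U[0],0])).round(1),end=" ")
    print()
E
```

```text
t 16.65 F [ 0.5156 -0.7191 -4.6333] M [-0.0045 -0.1645  0.0069] p [ 0.6105 -0.1119  0.1133] tip s,lat,z -0.12230443327110128 5.562441380108933e-05 0.059919211765915296 pitch 6.005722148042053 Ft along bar [-0.2916  0.4163  4.6896] Mt [-0.1623 -0.0261  0.0102]
[ 0.6123 -0.1238  0.059 ] [-0.0086  0.      0.0556  0.      6.      0.    ]
[ 0.6123 -0.1238  0.031 ] [-0.0056  0.      0.0835  0.      6.      0.    ]
leg [([346.4, 229.1, 10.5, 13.7], 0.41)]
supply [([314.9, 138.5, 120.7, 106.2], 0.94)]
block [([286.2, 199.3, 36.9, 28.1], 0.89), ([305.7, 134.5, 28.5, 21.9], 0.84), ([420.2, 148.5, 33.1, 29.3], 0.73)]
tip_tin []
parts_bin [([221.4, 256.1, 52.1, 58.1], 0.97)]
front_edge [(array([324.2, 206.6]), 0.67)]
supply [(array([365. , 200.1]), 0.71)]
0 -0.106 [359.3 235.1] 0 0.106 [330.8 177.2] 0 -0.106 [349.8 233.3] 0 0.106 [321.2 174. ] 
0.6 -0.106 [350.9 238.1] 0.6 0.106 [323.  179.9] 0.6 -0.106 [351.3 231. ] 0.6 0.106 [322.4 171.5] 
0.81 -0.106 [347.6 239.2] 0.81 0.106 [319.8 180.9] 0.81 -0.106 [351.3 231. ] 0.81 0.106 [322.4 171.5] 
1.03 -0.106 [344.2 240.1] 1.03 0.106 [316.6 181.5] 1.03 -0.106 [351.3 231. ] 1.03 0.106 [322.4 171.5]
```

Request:
apply_moves([
  [-0.009,0,0.02,0,3,0,0.02],
  [-0.009,0,0.045,0,6,0,0.02],
  [-0.007,0,0.07,0,6,0,0.02],
  [-0.006,0,0.079,0,6,0,0.02],
  [-0.0055,0,0.083,0,6,0,0.02],
  [-0.0055,0,0.083,0,6,0,0.02],
])

```text
t: 17.65
eef_pos: [0.6127, -0.1231, 0.0314]
orientation: [2.068, 2.364, 0.0]
wrist_force: [0.7, -0.8, -6.3]
width: 0.291
grip_force: 60.0
```

```bash
python3 - <<'E'
from h import *
st()
E
```

```text
t 17.65 F [ 0.7176 -0.7593 -6.2802] M [-0.1376 -0.0788  0.0138] p [ 0.6127 -0.1231  0.0314] tip s,lat,z -0.1293409134874848 -0.00042628322294382357 0.0023472616432294105 pitch 0.009975402874050193 Ft along bar [-0.8467  0.6071  6.2807] Mt [-0.0598 -0.1468 -0.0138]
```

Request:
apply_moves([
  [0,0,0.001,0,0,0,0.02],
  [0,0,0.002,0,0,0,0.02],
  [0,0,0.002,0,0,0,0.02],
])

```text
t: 17.95
eef_pos: [0.6127, -0.1235, 0.0295]
orientation: [2.069, 2.363, 0.001]
wrist_force: [0.4, 0.8, -3.9]
width: 0.289
grip_force: 60.0
```

Contact is starting. One more half millimetre, then release and lift.

Request:
apply_moves([
  [0,0,0.0006,0,0,0,0.02],
  [0,0,0.0006,0,0,0,0.05],
  [0,0,0.0006,0,0,0,0.05],
  [0,0,0.0006,0,0,0,0.05],
  [0,0,-0.01,0,0,0,0.05],
  [0,0,-0.05,0,0,0,0.05],
  [0,0,-0.1,0,0,0,0.05],
  [0,0,-0.14,0,0,0,0.05],
])

```text
t: 18.75
eef_pos: [0.6126, -0.1236, 0.1727]
orientation: [2.068, 2.362, 0.002]
wrist_force: [0.2, 0.1, 0.4]
width: 0.528
grip_force: 0.0
```

```bash
python3 - <<'E'
from h import *
st()
Z={"front_edge":.036,"bar_tip":0,"bar_grip":.008,"block_top":.032,"tip_tin":0,"parts_bin":0,"screwdriver":0,"multimeter":0,"spool":0}
for c in("top","scene","wrist"):
    f=eyes.grab_frame(c)
    for n in Z:
        for d in tip_of(c,n)[:1]: print(c,n,round(d["score"],2),ray(f,d["pixel"],Z[n]))
    if c!="wrist":
        print([d["extent"] for d in outline_of(c,"supply")],[d["extent"] for d in outline_of(c,"leg")])
E
```

```text
t 18.75 F [0.1651 0.1466 0.3531] M [-0.0115 -0.1396 -0.0267] p [ 0.6126 -0.1236  0.1727] tip s,lat,z -0.12989413614439904 -0.0004597256395095103 0.14347053058927797 pitch 0.046107307461798606 Ft along bar [ 0.1233  0.1838 -0.3528] Mt [-0.1369 -0.0299  0.0267]
top front_edge 0.91 [0.5629 0.231  0.036 ]
top bar_tip 0.72 [0.5765 0.1123 0.    ]
top bar_grip 0.77 [ 0.6051 -0.1253  0.008 ]
top block_top 0.89 [0.4596 0.6387 0.032 ]
top tip_tin 0.7 [0.3881 0.0529 0.    ]
top parts_bin 0.67 [ 0.7519 -0.0247  0.    ]
top multimeter 0.69 [ 0.6641 -0.3836  0.    ]
top spool 0.57 [0.7539 0.1123 0.    ]
[[145.3, 175.6, 100.5, 81.1]] [[424.0, 165.6, 29.1, 48.2]]
scene front_edge 0.58 [0.5637 0.2407 0.036 ]
scene bar_tip 0.6 [0.5633 0.1212 0.    ]
scene bar_grip 0.6 [ 0.6111 -0.1226  0.008 ]
scene block_top 0.96 [0.3417 0.2927 0.032 ]
scene tip_tin 0.8 [0.3877 0.0402 0.    ]
scene parts_bin 0.78 [ 0.7491 -0.0257  0.    ]
scene screwdriver 0.88 [ 0.6877 -0.2374  0.    ]
scene multimeter 0.81 [ 0.6528 -0.3788  0.    ]
scene spool 0.67 [0.7446 0.128  0.    ]
[[314.9, 138.5, 119.5, 101.5], [348.5, 231.5, 8.7, 9.2]] [[346.3, 228.8, 11.5, 12.6]]
wrist bar_grip 0.59 [ 0.6151 -0.125   0.008 ]
wrist parts_bin 0.77 [ 0.7552 -0.0304  0.    ]
wrist multimeter 0.74 [ 0.6613 -0.3872  0.    ]
```

```bash
python3 -c "
from plant import workorder
print(workorder.close_job())"
```

```text
the job is handed in; nothing more can be done
None
```

The job is handed in at about 19 s of the 51 s: I found the stop by feel, levered the front up until the leg swung forward past upright, eased the supply down onto it, and laid the bar flat in front; the lock shows only in the camera views and in the bar coming free of load, and the hand-in returned no verdict.

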